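# Take up the brake of a sculptor's turntable through its adjuster slot

## Task

The brake of the turntable carrying the gilded head has gone slack. Take the flat-bladed adjusting key from the wooden stand, reach through the slot in the brake housing and work the star wheel round tooth by tooth, in the direction that takes up the brake, until you feel the shoe bear firmly on the turntable's rim; do not force it beyond that. Then put the key back upright in the stand, leaving the head and the other things alone.

Things in the scene. Friction and masses are not known exactly. Their poses are not given: they have to be found in the camera images.
- brake_unit: fixed grey cast base with the brake's adjuster housing, a closed box 110 mm along x and 80 mm along y (45 mm to the -y side of the slot), its steel cover's top 80 mm above the table. Origin on the table below the middle of the slot. Its y axis points level to the turntable, whose upright axis is 165 mm away; its x axis points roughly towards the robot. Pressing the key on it with 25 N or more damages it
- slot (a point): middle of the access slot, at the top face of the 4 mm cover, 80 mm above the table. The slot is 38 mm long along x, 14 mm wide along y; axes as the brake unit. Pushing the star wheel's upper teeth along it towards +x (towards the robot, to the right for someone at the slot facing the turntable) takes up the brake; the other way slackens it
- wheel_axis (a point): centre of the steel star wheel below the slot, 40 mm above the table; it turns on a level screw along y. 10 teeth, tip radius 30 mm, root radius 19 mm, 5 mm thick, 10 mm wide along y. How they stand is not known: a blade over a tooth is stopped 10 mm below the cover's top, one over a space (8 to 13 mm wide) can go 20 mm down. Point fixed; the wheel stays as left, under load springing back a little
- brake_shoe: brake shoe, a lined steel block 56 mm wide, moved along the brake unit's y by the screw, 0.6 mm a tooth; origin on its lining face. Turning the wheel takes about 4 N at the teeth while the shoe is clear; after about 1 to 6 teeth (found by feel) it meets the rim and this climbs steeply, some 30 N a tooth. 7 to 9 N: it bears firmly; stop. Over 180 N on the rim, about 11 N at the teeth, is forced
- turntable: turntable: steel disc of radius 95 mm, whose 45 mm high rim is the brake drum (slightly out of true), on an upright axis, with a gilded crowned head on it, up to 300 mm above the table and within 75 mm of the axis. Origin on the axis, 12 mm above the table
- key: adjusting key, loose, 130 mm long, 0.12 kg: a flat steel blade 60 mm long, 9 mm (its x) by 4 mm (its y), below a light wooden handle with flat sides, 26 mm (x) by 20 mm (y) by 70 mm high. It stands upright in one of the stand's two holes, its handle resting on the board. Origin at the blade's tip, z up along the key
- key_grip (a point): middle of the key's wooden handle, 95 mm above the blade's tip, 35 mm above the stand's top as it stands there; axes as the key: pinch it along y (20 mm)
- awl_grip (a point): middle of the round turned handle (26 mm wide, 62 mm high) of an awl that stands in the stand's other hole; leave it
- stand: fixed wooden stand, an open bridge 140 mm (x) by 70 mm (y), its board's top 75 mm above the table. Origin on the table below its middle
- hole_a (a point): mouth of the first hole in the stand's board, 75 mm above the table; the hole is 14 mm along x by 10 mm along y and goes through the 12 mm board; axes as the stand
- hole_b (a point): mouth of the second hole, 70 mm from the first along the stand's x, of the same size; key and awl may stand either way round
- bowl: brass bowl, 110 mm across, 50 mm high, origin under its middle; leave it
- jar: amber glass jar with brass lid, 56 mm across, 60 mm high, origin under its middle; leave it
- water: water bottle, 62 mm across, 190 mm high, origin under its middle; leave it
There are look-alikes about, which are no part of the job. There is more than one size of the stand; the one meant has the size given above.

How it is judged (in metres and radians):
On the way, in this order (a step that is already met when the one before it is completed fails the run):
1. the key's blade reaches through the slot, down between the teeth (z of key in the frame of slot below -0.014 m and horizontal distance between key and slot below 0.022 m), for 0.1 s.
2. the shoe bears firmly on the turntable's rim (contact force between brake_shoe and turntable above 30 N), for 0.2 s.
At the end, for the whole second after the job is handed in: the shoe presses on the turntable's rim with more than 30 N (and was never pressed with more than 180 N), and the key stands still, let go, in a hole of the stand, handle down on the board (within 6 mm) and upright within 0.15 rad (contact force between brake_shoe and turntable above 30 N and (distance between key_grip and hole_a below 0.042 m or distance between key_grip and hole_b below 0.042 m) and z of key_grip in the frame of stand below 0.116 m and angle between key's own z axis and vertical below 0.15 rad and linear speed of key below 0.02 m/s); the robot touches nothing.
It fails at once if the brake is overtightened (over 180 N between shoe and rim) (contact force between brake_shoe and turntable above 180 N).
It fails at once if the key is forced against the brake with more than 25 N (contact force between key and brake_unit above 25 N).
It fails at once if the robot bumps the head or turntable (contact force between any of the fingers, the arm, key and turntable above 3 N).
It fails at once if the awl, bowl, jar or bottle is disturbed (distance of any of awl_grip, bowl, jar, water from where it was at the start of the episode above 0.03 m).
It also fails if it takes over 72 s, if anything falls off the work surface, if the arm or the gripper's body presses on something with over 40 N, if the wrist force passes 120 N, or if a joint passes its speed limit or range.

## Robot

A 7-joint arm with a two-finger parallel gripper is mounted at the origin on the work surface. World frame = base frame: x ahead of the robot, y to its left, z up, the work surface at z = 0. Lengths are in m, angles in degrees, forces in N, time in s.
With the tool pointing down it reaches from about 0.35 to 0.775 m from the base axis. Payload 3.1 kg.
Tool frame: the origin (TCP) lies on the centre line of the jaws, within the pads' length; the fingertips stand 17 mm ahead of it and the grasp point (between the pads) lies 2 mm behind it (robot.tip_reach is the distance from the TCP to the fingertips, in m); z points along the fingers, y is the line along which they close (so a half turn about z gives the same grasp; the last joint's range is limited). The gripper opens to 85 mm and grips with 20 to 120 N. Pads are 22 mm wide; open, the fingers measure 114 mm over their backs; the gripper's body (76 mm by 85 mm) begins 54 mm behind the grasp point. The pads swing forward as they close: fully open they stand 13 mm farther back than shut.
Start: joints at [-79.624, 17.813, 0.802, 86.603, -0.252, 75.585, -1.558], TCP at [0.121, 0.536, 0.248] pointing down, gripper open.
Joint ranges: [-154.91, 154.91], [-16.99, 109.72], [-72.82, 74.43], [7.12, 147.25], [-82.49, 262.49], [11.32, 116.49], [-174.64, 174.64]. Speed limits (degrees/s): [159.86, 159.86, 180, 180, 180, 180, 180].

## Interface

Orientations are given as [roll, pitch, yaw] about the fixed x, y, z axes, in that order (R = Rz(yaw) Ry(pitch) Rx(roll)).
In Python, from station import robot, fingers, vision, workorder, recognise gives the robot as it stands. Calls block until the motion is done:
- robot.move_to(position, orientation): joint-space move of the TCP to a pose.
- robot.line_to(position, orientation=None, velocity=0.15, f_stop=None): straight line of the TCP; orientation=None keeps the orientation; velocity is the mean speed in m/s. With f_stop (N) it stops when the force on the tool has changed by that much, and returns True; else False.
- robot.move_j(angles): joint-space move.
- fingers.gripper_to(opening, force=None): opening from 0.0 (shut) to 1.0 (fully open); force is the grip in N (None keeps the last); returns when the fingers have stopped.
- robot.pause(seconds).
- robot.inverse_kinematics(position, orientation): joint angles nearest the present ones, or None.
- vision.grab_frame(name): name is "scene" or "top" or "wrist"; returns the picture (480x640x3 uint8, red, green, blue); there is no depth.
- vision.calibration(name): a dict with "mtx" (3x3 intrinsics, pixels), "extrinsics" (4x4, takes a point from world to camera coordinates); the wrist camera has in their place "T_tool_cam" (4x4, takes a point from camera to tool coordinates, whose origin is the TCP and whose axes are the flange's). Camera axes: x right, y up, looking along -z (the intrinsics and any distortion apply to the point x, -y, -z); pixel columns grow to the right and rows downward; lengths in m; the calibration is good to about 2 mm. A picture is of the moment at which its call begins: read the wrist's pose just before it. calibration takes no time and is no camera call.
A pose or a line that the arm cannot do raises robot.PlanningError and nothing moves.
- workorder.close_job(): hands the job in; it is judged then, once.
Trained networks look in the newest picture that a camera, given by its name, has taken for a name from the list of things; names that differ only in an ending like _2 or _b are one class to them, and where a whole thing is asked for, a point or a joint stands for the part that bears it (a point fixed in the world has none). Each returns a list of dicts, best first, with "p" (0 to 1); they miss things now and then, are a little off and sometimes report something else, mostly with a low value. They report only what shows in the picture. A call takes as long as a camera call. They do not tell look-alikes from the thing itself.
- recognise(label, camera): "rect" ([centre column, centre row, width, height] in pixels, round what is visible of it).
Readings, each from a call of its own:
- robot.current_time_s(): time.
- robot.current_joint_positions(): joint angles.
- robot.current_dq(): joint speeds.
- robot.current_joint_torque(): joint torques, N m.
- robot.current_tool_pos(): TCP position.
- robot.current_eef_rot(): TCP orientation.
- robot.current_contact_force(): force on the tool from outside, world axes, zero at the start.
- robot.current_torque(): the same for the moment, N m.
- robot.current_finger_gap(): opening from 0.0 (shut) to 1.0 (fully open).
- robot.current_gripper_force(): force on a finger pad.
Only numpy, scipy, OpenCV 4.12 (cv2) and the standard library are available. Lean on these libraries where they do the work, as an engineer would, in place of code of your own. Each camera call takes 0.05 s, during which the arm holds its last target. There are 200 camera calls.

## Working session

There is one attempt and no reset: what is moved stays moved. The work goes in short steps, each a Python script; the robot and the scene stay as the last script left them, time stands still between calls to the robot, and variables do not carry over. Pictures are saved under pics/ and viewed, at most 10 in all, crops included, and the job is handed in when it is done.

```bash
ls; mkdir -p pics
cat > h.py <<'E'
import numpy as np, cv2
from station import robot, fingers, vision, workorder, recognise
from scipy.spatial.transform import Rotation as R
def grab(n,f):
    im=vision.grab_frame(n); cv2.imwrite('pics/'+f,im[:,:,::-1]); return im
def cam(n,pos=None,rpy=None):
    c=vision.calibration(n)
    if 'extrinsics' in c: W=np.linalg.inv(np.array(c['extrinsics']))
    else:
        T=np.eye(4); T[:3,:3]=R.from_euler('xyz',rpy,degrees=True).as_matrix(); T[:3,3]=pos
        W=T@np.array(c['T_tool_cam'])
    d=next((np.array(c[k],float) for k in c if 'dist' in k.lower()),None)
    return np.array(c['mtx']),W,d
def unproj(C,uv,z):
    K,W,d=C
    p=cv2.undistortPoints(np.array([[uv]],float),K,d)[0,0]
    r=W[:3,:3]@np.array([p[0],-p[1],-1]); o=W[:3,3]
    return o+r*(z-o[2])/r[2]
def proj(C,P):
    K,W,d=C
    q=np.linalg.inv(W)@np.append(P,1)
    return cv2.projectPoints(np.array([[q[0],-q[1],-q[2]]]),np.zeros(3),np.zeros(3),K,d)[0].ravel()
def wcam():
    return cam('wrist',robot.current_tool_pos(),robot.current_eef_rot())
E
python3 - <<'E'
from h import *
for n in ('scene','top'):
    grab(n,n+'0.png'); c=vision.calibration(n); print(n,c.keys(),np.round(cam(n)[1],3).tolist(),c['mtx'])
    for l in ('brake_unit','stand','key','key_grip','awl_grip','turntable','slot','hole_a','bowl','jar','water'):
        try: print(l,[(round(r['p'],2),np.round(r['rect']).tolist()) for r in recognise(l,n)][:4])
        except Exception as e: print(l,e)
print(vision.calibration('wrist'),robot.current_tool_pos(),robot.current_eef_rot())
E
```

```text
pics
scene dict_keys(['mtx', 'extrinsics']) [[-0.782, -0.45, 0.431, 1.217], [0.623, -0.543, 0.563, 0.748], [-0.019, 0.709, 0.705, 1.044], [0.0, 0.0, 0.0, 1.0]] [[597.73319613   0.         320.01555022]
 [  0.         597.73319613 239.60290835]
 [  0.           0.           1.        ]]
brake_unit []
stand [(0.93, [408.0, 288.0, 45.0, 46.0]), (0.61, [490.0, 374.0, 51.0, 55.0])]
key [(0.98, [468.0, 294.0, 18.0, 31.0])]
key_grip [(0.87, [467.0, 295.0, 24.0, 32.0])]
awl_grip [(0.82, [441.0, 314.0, 16.0, 24.0]), (0.6, [243.0, 147.0, 29.0, 65.0])]
turntable [(0.93, [296.0, 183.0, 77.0, 114.0]), (0.54, [449.0, 328.0, 75.0, 70.0])]
slot [(0.87, [321.0, 202.0, 129.0, 148.0]), (0.29, [300.0, 301.0, 47.0, 48.0])]
hole_a [(0.94, [409.0, 287.0, 42.0, 50.0]), (0.7, [451.0, 330.0, 75.0, 73.0]), (0.63, [490.0, 373.0, 52.0, 56.0])]
bowl [(0.57, [301.0, 300.0, 50.0, 44.0])]
jar [(0.62, [393.0, 376.0, 30.0, 33.0]), (0.28, [294.0, 186.0, 74.0, 116.0]), (0.19, [466.0, 295.0, 19.0, 35.0])]
water [(0.75, [245.0, 145.0, 27.0, 69.0])]
top dict_keys(['mtx', 'extrinsics']) [[0.029, 0.991, -0.132, 0.477], [-1.0
[... 950 characters left out ...]
191.0, 26.0, 30.0]), (0.68, [398.0, 253.0, 91.0, 91.0])]
water [(0.61, [526.0, 266.0, 54.0, 34.0])]
{'mtx': array([[383.79833427,   0.        , 318.43357338],
       [  0.        , 383.79833427, 235.81095787],
       [  0.        ,   0.        ,   1.        ]]), 'T_tool_cam': array([[ 1.45514413e-04,  9.46652181e-01,  3.22257081e-01,
         8.19385898e-02],
       [ 9.99999481e-01, -4.62687661e-04,  9.07629228e-04,
         1.32845557e-03],
       [ 1.00831356e-03,  3.22256782e-01, -9.46651757e-01,
        -1.25725244e-01],
       [ 0.00000000e+00,  0.00000000e+00,  0.00000000e+00,
         1.00000000e+00]])} [0.12150292 0.53643472 0.24831359] [1.79997272e+02 1.54246962e-04 1.67237743e+02]
```

```bash
python3 -c "
import cv2
a=cv2.imread('pics/top0.png')[130:350,90:580];cv2.imwrite('pics/topc.png',cv2.resize(a,(784,352),interpolation=cv2.INTER_CUBIC))"
python3 - <<'E'
from h import *
C=cam('top')
print('key',unproj(C,(168,284),.145),'awl',unproj(C,(173,249),.137),'standc',unproj(C,(177,268),.075),'tt',unproj(C,(398,254),.2),'bu',unproj(C,(370,261),.06))
E
```

```text
key [0.51271978 0.30222573 0.145     ] awl [0.58297549 0.29872574 0.137     ] standc [0.54896655 0.30347144 0.075     ] tt [ 0.58014374 -0.14252524  0.2       ] bu [ 0.57691445 -0.1034405   0.06      ]
```

View pics/topc.png

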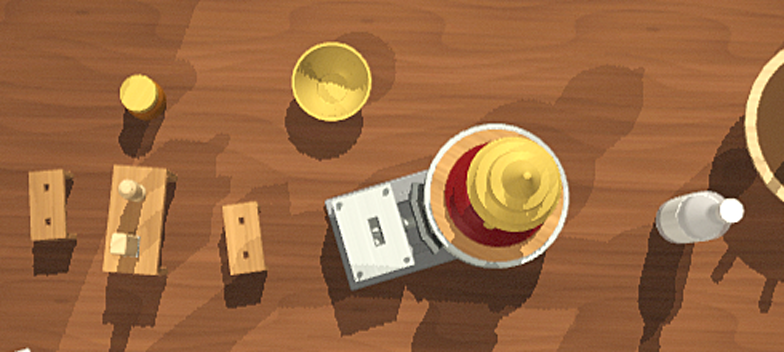

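The top view shows the big stand (middle of three) with the key's square handle at crop (125,245) and the awl at (131,190). The slot is at crop (376,232), full-frame (325,275). The turntable disc is centred near crop (497,195). Next I take wrist views of the slot and then the stand.

Run:
```python
from h import *
C=cam('top')
s=unproj(C,(325,275),.08); t=unproj(C,(400.6,252),.057)
by=(t-s)[:2]; print('slot',s,'axis',t,np.linalg.norm(by)); by/=np.linalg.norm(by)
yaw=np.degrees(np.arctan2(-by[1],-by[0])); print('yaw',yaw)
k=np.array([.513,.302,.145]); 
ks=[(np.array([s[0],s[1],.24])-np.append(by*.01,0),yaw,'wb.png'),(np.array([.535,.302,.31]),180.,'ws.png')]
for p,y,f in ks:
    robot.move_to(p,[180,0,y]); robot.pause(.2)
    pp,rr=robot.current_tool_pos(),robot.current_eef_rot(); grab('wrist',f); np.save(f[:2],np.r_[pp,rr])
    print(robot.current_time_s(),pp,rr,np.round(robot.current_joint_positions(),1))
    for l in ('key','key_grip','awl_grip','stand'): print(l,[(round(r['p'],2),np.round(r['rect'],1).tolist()) for r in recognise(l,'wrist')][:3])
```

```text
slot [ 0.5431462  -0.00785689  0.08      ] axis [ 0.59843565 -0.16903822  0.057     ] 0.17040054018086664
yaw 108.93331887564425
3.8667 [0.53993818 0.00243655 0.23990889] [-1.79996159e+02 -1.32949622e-02  1.09018451e+02] [-38.   21.4  48.7  90.3 -16.4  75.8  31.9]
key []
key_grip []
awl_grip []
stand [(0.94, [382.6, 23.6, 129.3, 47.1])]
5.4917 [0.53559975 0.30004473 0.30995047] [-1.79959343e+02 -9.45046767e-04  1.79793721e+02] [-50.7  26.4  32.   69.5 -13.6  87.8  68.9]
key [(0.56, [334.8, 184.9, 27.4, 52.3])]
key_grip [(0.88, [335.4, 183.4, 29.3, 48.1])]
awl_grip [(0.82, [331.8, 259.1, 29.0, 43.4])]
stand [(0.75, [196.8, 186.1, 77.0, 100.4]), (0.61, [444.9, 219.0, 53.9, 98.0]), (0.59, [332.1, 206.4, 78.5, 149.0])]
```

View pics/wb.png

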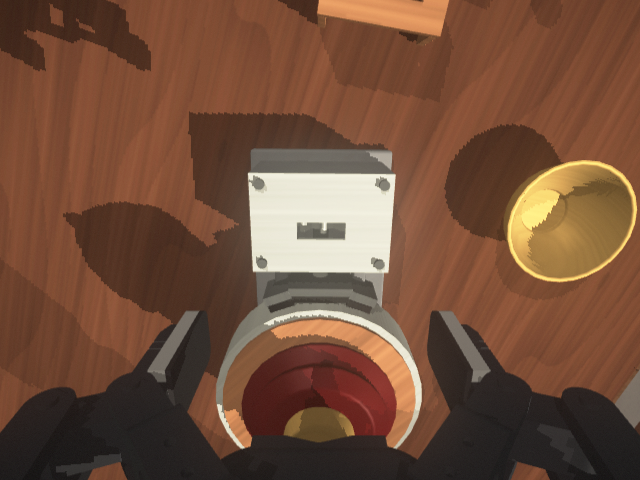

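View pics/ws.png

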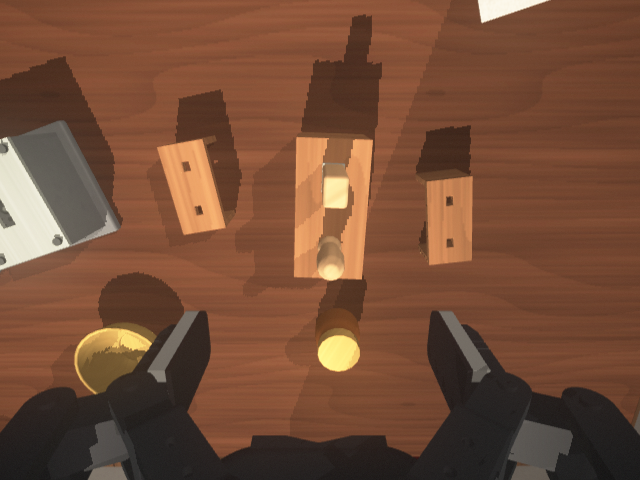

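Brake view: slot at about (321,231), cover corners near (249,173)/(396,174)/(388,272)/(252,272), teeth visible in the slot. Stand view: key handle at (335,185), awl at (331,258). I'll zoom in on both.

Run:
```python
import cv2,numpy as np
a=cv2.imread('pics/wb.png')[212:250,281:361]; b=cv2.imread('pics/ws.png')[125:285,280:390]
a=cv2.resize(a,(800,380),interpolation=cv2.INTER_NEAREST)
cv2.imwrite('pics/za.png',a)
b=cv2.imread('pics/ws.png')[130:230,285:385]
cv2.imwrite('pics/zb.png',cv2.resize(b,(600,600),interpolation=cv2.INTER_CUBIC))
```

```text
(no output)
```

View pics/za.png

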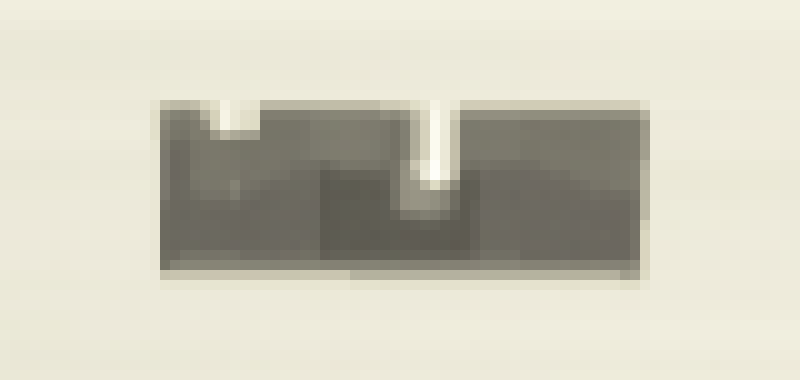

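View pics/zb.png

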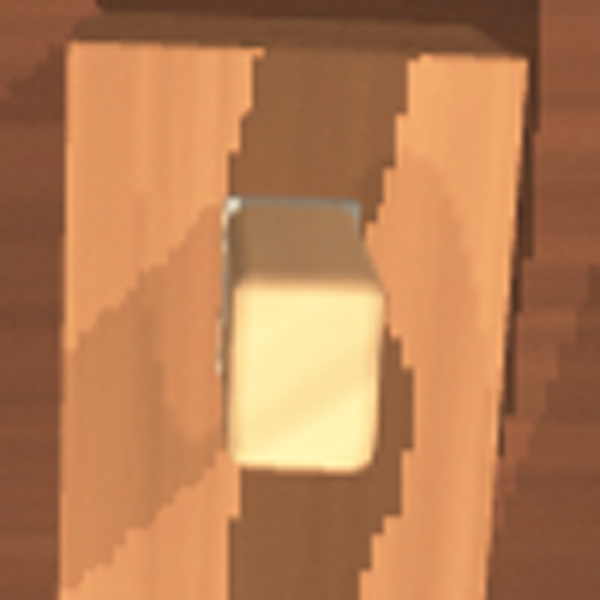

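Run:
```python
from h import *
def L(n): v=np.load(n+'.npy'); return cam('wrist',v[:3],v[3:])
B=L('wb');S=L('ws')
cs=[unproj(B,p,.08) for p in [(249.5,173.5),(395.5,174.5),(388,271.5),(252.5,271.5)]]
print('cover',np.round(cs,4).tolist())
for i in range(4): d=cs[(i+1)%4]-cs[i]; print(np.linalg.norm(d),np.degrees(np.arctan2(d[1],d[0])))
sl=unproj(B,(320.5,230.6),.08); print('slot',sl, [np.linalg.norm(unproj(B,a,.08)-unproj(B,b,.08)) for a,b in [((296.5,230),(344.5,230)),((320,221.7),(320,239.5))]])
for c,r,z in [(324,228,.07),(304,223,.064)]:
    print('tooth',(unproj(B,(c,r),z)-sl)@np.array([-.946,-.324,0]))
k=[unproj(S,(285+a/6-.5,130+b/6-.5),.145) for a,b in [(234,280),(384,280),(376,470),(230,468)]]
print('key',np.mean(k,0))
for i in range(4): d=k[(i+1)%4]-k[i]; print(np.linalg.norm(d),np.degrees(np.arctan2(d[1],d[0])))
k=[unproj(S,(285+a/6-.5,130+b/6-.5),.075) for a,b in [(68,42),(528,60),(488,600),(60,580)]]
for i in range(4): d=k[(i+1)%4]-k[i]; print(np.round(k[i],4),np.linalg.norm(d),np.degrees(np.arctan2(d[1],d[0])))
```

```text
cover [[0.4812, 0.0177, 0.08], [0.5843, 0.0525, 0.08], [0.609, -0.0224, 0.08], [0.5051, -0.0583, 0.08]]
0.10881632914900134 18.64459718224044
0.07887069103527528 -71.69262093836349
0.10999187491712872 -160.94483638526518
0.07967430810912747 107.46736593450862
slot [ 0.5458337  -0.00731967  0.08      ] [np.float64(0.037539131283294044), np.float64(0.014644160498906511)]
tooth -0.002871770987056186
tooth 0.01348461467061222
key [0.51730937 0.31391021 0.145     ]
0.01899243411439871 89.81965323568065
0.024800056942654164 -1.1569788585532739
0.018995077522503696 -90.98055358111186
0.024534828279063062 178.83061520458148
[0.4808 0.2802 0.075 ] 0.07010694393507472 87.63266510072052
[0.4837 0.3502 0.075 ] 0.08648048390830412 -1.9587913821284906
[0.5702 0.3472 0.075 ] 0.0704193780158984 -92.97094047957995
[0.5665 0.2769 0.075 ] 0.08573699136342791 177.83856828164676
```

Slot: (0.5458, -0.0073), tool yaw 108.4. The nearest tooth is at about x = -3 mm. Key: (0.5173, 0.3139), yaw 178.8. Now I grasp the key, lift it and check.

Run:
```python
from h import *
k=np.array([.5173,.3139]); o=[180,0,178.8]
robot.move_to([*k,.20],o); robot.line_to([*k,.103],o,velocity=.12)
fingers.gripper_to(0.0,force=100); robot.pause(.2)
np.save('grasp',np.r_[robot.current_tool_pos(),robot.current_eef_rot()])
print(np.load('grasp.npy'),robot.current_finger_gap(),robot.current_gripper_force(),robot.current_contact_force())
robot.line_to([*k,.22],o,velocity=.12)
print(robot.current_contact_force(),robot.current_finger_gap())
s=np.array([.5458,-.0073]); bx=-np.array([np.cos(np.radians(18.4)),np.sin(np.radians(18.4))])
p=s+bx*-.010
O=[180,0,108.4]
robot.move_to([*p,.22],O); robot.line_to([*p,.088+.086],O,velocity=.1); robot.pause(.3)
print(robot.current_time_s(),robot.current_tool_pos(),robot.current_eef_rot(),robot.current_contact_force(),np.round(robot.current_joint_positions(),1))
C=wcam(); im=grab('wrist','w2.png')
tip=np.r_[robot.current_tool_pos()[:2],.086]; print('tip exp px',proj(C,tip),'slot px',proj(C,[*s,.08]))
cv2.imwrite('pics/w2c.png',cv2.resize(im[180:330,220:420,::-1],(800,600),interpolation=cv2.INTER_CUBIC))
```

```text
[5.17634059e-01 3.14006708e-01 1.03367639e-01 1.79975053e+02
 4.07244947e-02 1.78798458e+02] 0.22165408450466567 97.58456110954285 [-0.07166011  0.71738957  2.78469533]
[ 0.10281532 -0.74435577 -0.40039822] 0.22445911173370828
11.2417 [ 0.55565263 -0.00421605  0.17458526] [1.79937904e+02 1.30808768e-02 1.08399298e+02] [-0.43243374  1.04276613 -1.04344122] [-37.   27.6  50.5  93.7 -22.5  69.3  36.7]
tip exp px [315.62446864 252.20412139] slot px [298.98383399 248.4402517 ]
```

View pics/w2c.png

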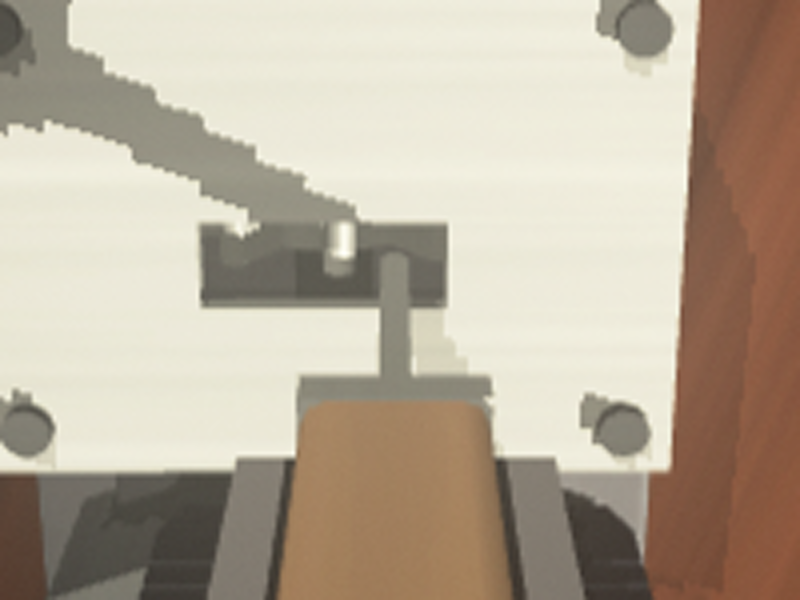

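The blade tip at crop (395,253) is over the slot (crop 200–447 × 224–304), about 0.8 mm too far to -x, between tooth and slot end as wanted. I'll correct that, insert and make the first stroke.

```bash
cat >> h.py <<'E'
O=[180,0,108.4]; S0=np.array([.5458,-.0073]); a_=np.radians(18.4); BX=-np.array([np.cos(a_),np.sin(a_)]); OFF=.0008
def P(x,tip): return [*(S0+BX*(x+OFF)),tip+.088]
def F(n=4):
    f=[]
    for i in range(n): f.append(robot.current_contact_force()); robot.pause(.02)
    return np.mean(f,0)
def X(): return (np.array(robot.current_tool_pos()[:2])-S0)@BX-OFF
def insert(x):
    st=robot.line_to(P(x,.062),O,velocity=.03,f_stop=3.5); robot.pause(.1)
    z=robot.current_tool_pos()[2]-.088; print('insert',x,'stopped',st,'tip z',round(z,4)); return not st
def stroke(x0,x1,step,lim):
    f0=F(8); z=[]; x=x0; ok=True
    while x<x1-1e-6:
        x+=step; robot.line_to(P(x,.062),O,velocity=.015); f=F(3)-f0
        fx=-(f[:2]@BX); z.append((round(x*1e3,1),round(fx,1),round(f[2],1)))
        if fx>lim: ok=False;break
    print(z,'t',round(robot.current_time_s(),1)); return ok
E
python3 - <<'E'
from h import *
robot.line_to(P(-.010,.086),O,velocity=.03)
if insert(-.010): print(stroke(-.010,.008,.001,6.5), X())
E
```

```text
insert -0.01 stopped False tip z 0.0623
[(-9.0, np.float64(-0.3), np.float64(-0.4)), (-8.0, np.float64(-0.4), np.float64(0.4)), (-7.0, np.float64(-0.3), np.float64(0.3)), (-6.0, np.float64(1.6), np.float64(-1.6)), (-5.0, np.float64(3.1), np.float64(-2.1)), (-4.0, np.float64(3.4), np.float64(-0.2)), (-3.0, np.float64(3.3), np.float64(0.9)), (-2.0, np.float64(3.8), np.float64(2.8)), (-1.0, np.float64(3.6), np.float64(3.0)), (0.0, np.float64(3.9), np.float64(3.3)), (1.0, np.float64(4.0), np.float64(2.7)), (2.0, np.float64(3.5), np.float64(1.8)), (3.0, np.float64(4.1), np.float64(-0.0)), (4.0, np.float64(4.3), np.float64(-1.2)), (5.0, np.float64(4.5), np.float64(-0.7)), (6.0, np.float64(3.9), np.float64(-0.9)), (7.0, np.float64(4.4), np.float64(-0.8)), (8.0, np.float64(4.6), np.float64(-0.2))] t 18.1
True 0.008044641219759088
```

Run:
```python
from h import *
for i in range(6):
    robot.line_to(P(.0065,.062),O,velocity=.03); robot.line_to(P(.0065,.0755),O,velocity=.05); robot.line_to(P(-.010,.0755),O,velocity=.05); robot.pause(.1)
    if not insert(-.010): break
    if not stroke(-.010,.008,.001,6.6): break
    if robot.current_time_s()>52: break
print(X())
```

```text
insert -0.01 stopped False tip z 0.0621
[(-9.0, np.float64(0.0), np.float64(-0.4)), (-8.0, np.float64(1.4), np.float64(-0.5)), (-7.0, np.float64(3.2), np.float64(-1.5)), (-6.0, np.float64(3.7), np.float64(-0.1)), (-5.0, np.float64(4.0), np.float64(2.7)), (-4.0, np.float64(4.1), np.float64(2.6)), (-3.0, np.float64(4.4), np.float64(3.4)), (-2.0, np.float64(3.6), np.float64(2.9)), (-1.0, np.float64(4.0), np.float64(3.2)), (0.0, np.float64(3.5), np.float64(3.2)), (1.0, np.float64(3.8), np.float64(2.3)), (2.0, np.float64(3.9), np.float64(0.3)), (3.0, np.float64(4.0), np.float64(-0.6)), (4.0, np.float64(4.4), np.float64(-1.2)), (5.0, np.float64(4.5), np.float64(-0.6)), (6.0, np.float64(4.0), np.float64(-1.0)), (7.0, np.float64(4.7), np.float64(-0.7)), (8.0, np.float64(4.9), np.float64(-0.0))] t 25.6
insert -0.01 stopped False tip z 0.0622
[(-9.0, np.float64(0.1), np.float64(0.1)), (-8.0, np.float64(1.2), np.float64(0.0)), (-7.0, np.float64(3.1), np.float64(-1.5)), (-6.0, np.float64(3.1), np.float64(0.8)), (-5.0, np.float64(3.1), np.float64(2.3)), (-4.0, np.float64(3.8), np.float64(2.8)), (-3.0, np.float64(4.7), np.float64(3.0)), (-2.0, np.float64(4.2), np.float64(3.1)), (-1.0, np.float64(4.6), np.float64(3.9)), (0.0, np.float64(5.4), np.float64(3.3)), (1.0, np.float64(5.4), np.float64(2.9)), (2.0, np.float64(5.6), np.float64(2.7)), (3.0, np.float64(6.8), np.float64(1.2))] t 31.6
0.0021991809611111995
```

Run:
```python
from h import *
print(F(10)@np.r_[-BX,0])
for x in (.0035,.004,.0045,.005):
    f1=F(10) if x==.0035 else f1
    robot.line_to(P(x,.062),O,velocity=.015); d=-((F(8)-f1)[:2]@BX); print(x,round(d,2),X())
    if d>1.2: break
print(robot.current_time_s())
```

```text
6.246273478592619
0.0035 0.26 0.002499593705186968
0.004 0.87 0.0028575412688458565
0.0045 1.07 0.0032222846192564666
0.005 1.29 0.003577536346486433
33.4583
```

The force is now about 8 N, so the shoe bears firmly and I stop there. I back off, lift clear and take the key back, with a look above the stand.

Run:
```python
from h import *
robot.line_to(P(.0005,.062),O,velocity=.02); robot.line_to(P(.0005,.132),O,velocity=.1)
g=np.load('grasp.npy'); o=[180,0,178.8]
robot.move_to([g[0],g[1],.24],o); robot.line_to([g[0],g[1],.172],o,velocity=.1); robot.pause(.3)
C=wcam(); im=grab('wrist','w3.png'); print(robot.current_time_s(),robot.current_tool_pos())
print('tip',proj(C,[g[0],g[1],.084]),'hole',proj(C,[g[0],g[1],.075]))
cv2.imwrite('pics/w3c.png',cv2.resize(im[180:330,220:420,::-1],(800,600),interpolation=cv2.INTER_CUBIC))
```

```text
37.0917 [0.5178287  0.31413874 0.1724142 ]
tip [316.58603863 249.16190575] hole [316.65787289 243.98869779]
```

View pics/w3c.png

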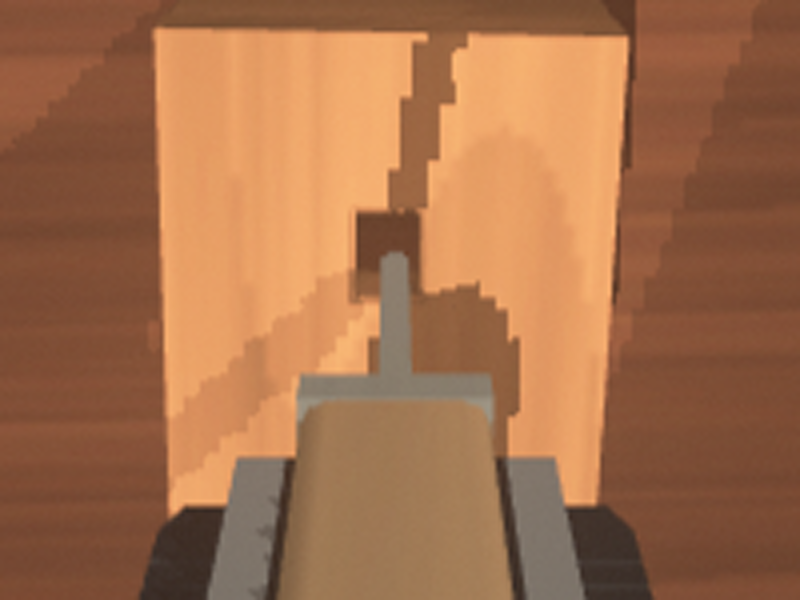

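The tip (crop column 396) is 1.3 mm right of the hole centre (crop columns 353–421). I shift y by -1.2 mm, then lower and release.

Run:
```python
from h import *
g=np.load('grasp.npy'); o=[180,0,178.8]; x,y=g[0],g[1]-.0012
robot.line_to([x,y,.172],o,velocity=.03)
print(robot.line_to([x,y,.112],o,velocity=.06,f_stop=6),robot.current_tool_pos(),robot.current_contact_force())
if robot.current_tool_pos()[2]<.114:
    print(robot.line_to([x,y,.1032],o,velocity=.03,f_stop=6),robot.current_tool_pos())
    fingers.gripper_to(1.0); robot.pause(.2)
    robot.line_to([x,y,.25],o,velocity=.12); robot.line_to([x+.02,y,.31],o,velocity=.15); robot.pause(.4)
    C=wcam(); im=grab('wrist','w4.png'); print(proj(C,[x,y,.145]),[(round(r['p'],2),np.round(r['rect'],1).tolist()) for r in recognise('key_grip','wrist')][:2])
    cv2.imwrite('pics/w4c.png',cv2.resize(im[100:320,220:480,::-1],(780,600)))
print(robot.current_time_s(),robot.current_contact_force())
```

```text
False [0.51805461 0.31295363 0.11253189] [-0.69906545  0.13697541 -1.34377871]
True [0.51785958 0.31292927 0.10335791]
[316.86702173 190.71634181] [(0.84, [320.7, 183.6, 26.6, 46.7])]
42.15 [-0.66890139  0.41497616  0.37001969]
```

View pics/w4c.png

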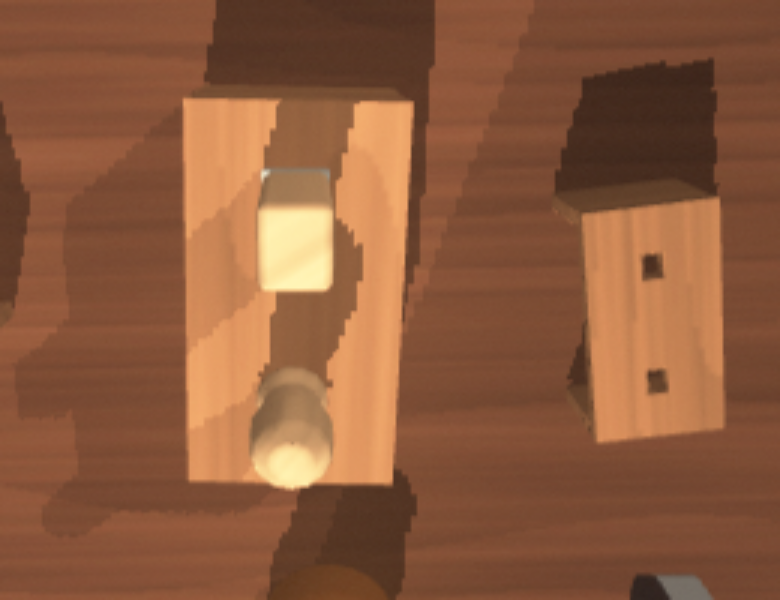

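The key stands upright in its hole at crop (296,247), with its handle on the board and let go. The awl at (292,430) is undisturbed. I'm handing in the job.

```bash
python3 -c "
from h import *
print(workorder.close_job())"
```

```text
the job is handed in; nothing more can be done
None
```

The brake is taken up until the shoe bears firmly on the rim (about 8 N felt at the teeth), the key is back upright in the stand, and the job is handed in; the judge's verdict was not shown.

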